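Find the lid that snaps onto the parts tub

TASK

The round black parts tub on the counter has lost its lid. Of the three look-alike lids lying around it, find the one that fits and snap it fully home on the rim, level all round; the other two must be left lying on the counter.

Things in the scene. Friction and masses are not known exactly. Their poses are not given: they have to be found in the camera images.
- tub: open round black tub of control knobs on a 118 mm square plate screwed down. 70 mm tall, 98 mm across, 90 mm inside; three spring catches 5 mm below the rim leave a 78 mm circle. A fitting lid laid in the mouth centres itself on them, foot about 54 mm up; a push of up to about 12 N snaps its bead past them: flange on the rim, foot 44 mm up. Origin: centre of the underside; z up.
- lid_a: round black plastic lid: flange 74 mm across; under it a tapered round plug, 57 mm across its bead (widest part, 15 to 17 mm up), 38 mm at its foot. On top a round upright grip 28 mm across. Origin at the centre of the plug's foot, z up: plug 0 to 26 mm, flange 26 to 31, grip 31 to 66. Starts upright on the counter; 56 to 112 g.
- lid_b: round black plastic lid: flange 104 mm across; under it a tapered round plug, 84 mm across its bead (widest part, 15 to 17 mm up), 65 mm at its foot. On top a round upright grip 28 mm across. Origin at the centre of the plug's foot, z up: plug 0 to 26 mm, flange 26 to 31, grip 31 to 66. Starts upright on the counter; 56 to 112 g.
- lid_c: round black plastic lid: flange 126 mm across; under it a tapered round plug, 109 mm across its bead (widest part, 15 to 17 mm up), 90 mm at its foot. On top a round upright grip 28 mm across. Origin at the centre of the plug's foot, z up: plug 0 to 26 mm, flange 26 to 31, grip 31 to 66. Starts upright on the counter; 56 to 112 g.
There are look-alikes about, which are no part of the job. What is shaped like the lid_b but green is not meant.

How it is judged (in metres and radians):
At the end, for the whole second after the job is handed in: The fitting lid sits on the tub: centred within 10 mm, its flange within 3 mm of the rim (plug's foot 41 to 47 mm above the tub's underside), level within 0.06 rad, at rest. Each of the other two lids lies on the counter, its origin below 15 mm and at least 80 mm from the tub's axis (horizontal distance between lid_b and tub below 0.01 m and z of lid_b in the frame of tub between 0.041 and 0.047 m and angle between lid_b's own z axis and vertical below 0.06 rad and linear speed of lid_b below 0.02 m/s and horizontal distance between each of lid_a, lid_c and tub above 0.08 m and height (world z) of each of lid_a, lid_c below 0.015 m); the robot touches nothing.
It also fails if it takes over 45 s, if anything falls off the work surface, if the arm or the gripper's body presses on something with over 40 N, if the wrist force passes 120 N, or if a joint passes its speed limit or range.

ROBOT

A 7-joint arm with a two-finger parallel gripper is mounted at the origin on the work surface. World frame = base frame: x ahead of the robot, y to its left, z up, the work surface at z = 0. Lengths are in mm, angles in rad, forces in N, time in s.
With the tool pointing down it reaches from about 400 to 850 mm from the base axis. Payload 4.5 kg.
Tool frame: the origin (TCP) lies at the very end of the fingers, on their centre line; the grasp point (between the pads) lies 19 mm behind it; z points along the fingers, y is the direction in which the jaws open and shut (so a half turn about z gives the same grasp; the last joint's range is limited). The gripper opens to 88 mm and grips with 3 to 60 N. Pads are 18 mm wide; open, the fingers measure 123 mm over their backs; the gripper's body (75 mm by 187 mm) begins 45 mm behind the grasp point.
Start: joints at [1.218, 0.689, -0.195, 1.565, 0.157, 0.902, -0.215], TCP at [235.797, -578.838, 238.743] pointing down, gripper open.
Joint ranges: [-3.01, 3.01], [-0.46, 2.08], [-1.47, 1.51], [0.13, 2.56], [-1, 4.14], [0.04, 2.09], [-2.66, 2.66]. Speed limits (rad/s): [2.57, 2.57, 3.14, 3.14, 3.14, 3.14, 3.14].

INTERFACE

Orientations are given as a unit quaternion [x, y, z, w].
In Python, from cell import r, optics gives the robot as it stands. The module is installed in compiled form; this text tells all that it offers.
- The arm moves only by the shell command python3 -m pendant 'ROWS' [OPENING] [FORCE]. ROWS is JSON, a list of rows, each an object of numbers: "dx", "dy", "dz": the shift along the tool's x, y, z in m; "roll": the turn about the tool's z in degrees. A call has 1 to 12 rows; each row is the pose to reach, as a shift and turn from the pose commanded when the call began, along the tool's axes at that moment; what a row does not reach only later rows make up. A row lasts 1/8 s, in which the tool goes at most 62.5 mm and 10.7 degrees, less where a joint would pass 70% of its speed; a pose out of reach is approached as far as the arm can. A call with a gripper value outside its range is refused whole. OPENING is the opening, from -1 (shut) to 1 (fully open), set as the call begins (- or left out, the last holds). The fingers move at their own pace and stop on an object; FORCE is the grip in N (left out, the last holds). Time passes only in rows, so rows that repeat a pose let the fingers close. It gives the time, the measured TCP pose, the force and the opening at its end, in the units of the state.
- r.observe(): the state, without advancing time (a new reading comes with each control period).
- optics.grab_frame(name): name is "scene" or "top" or "wrist"; returns a dict with "image" (420x560x3 uint8, red, green, blue), "K" (3x3 intrinsics, pixels), "eye" and "attitude" of the camera in the world. Camera axes: x right, y down, z forward; pixel columns grow to the right and rows downward; lengths in mm; the calibration is good to about 2 mm. A picture is of the moment at which its call begins. There is no depth.
- r.hand_in(): hands the job in, once; it reports no verdict.
The state is a dict: "clock": time; "q": joint angles; "qd": joint speeds; "tau": joint torques, N m; "ee_pos": TCP position; "tcp_rot": TCP orientation; "wrist_force": force on the tool from outside, world axes, zero at the start; "torque": the same for the moment, N m; "opening": finger opening in mm.
Only numpy, scipy, OpenCV 4.12 (cv2) and the standard library are available. Lean on these libraries where they do the work, as an engineer would, in place of code of your own. Each camera call takes 0.05 s, during which the arm holds its last target. There are 200 camera calls.

## Working session

There is one attempt and no reset: what is moved stays moved. The work goes in short steps, Python scripts to look and compute and a shell command to move; the robot and the scene stay as the last step left them, time stands still between calls to the robot, and variables do not carry over. Pictures are saved under pics/ and viewed, about 8 in all and at most 12, crops included, and the job is handed in when it is done.

```bash
mkdir -p pics
cat > h.py <<'E'
from cell import r, optics
import numpy as np, cv2
from scipy.spatial.transform import Rotation as R
def att(f):
    a=np.array(f["attitude"],float)
    return a if a.shape==(3,3) else R.from_quat(a).as_matrix()
def ray(f,u,v,z):
    d=att(f)@np.linalg.inv(np.array(f["K"]))@np.array([u,v,1.]); e=np.array(f["eye"])
    return e+d*(z-e[2])/d[2]
def proj(f,p):
    c=np.array(f["K"])@(att(f).T@(np.array(p)-np.array(f["eye"]))); return c[:2]/c[2]
E
python3 - <<'E'
from h import *
for n in("top","scene"):
    f=optics.grab_frame(n); cv2.imwrite(f"pics/{n}1.png",f["image"][:,:,::-1]); print(n,f["K"],f["eye"],f["attitude"])
    np.save(f"{n}1.npy",f,allow_pickle=True)
print(r.observe())
E
```

```text
top [[385.96481139   0.         279.39930074]
 [  0.         385.96481139 204.61057081]
 [  0.           0.           1.        ]] [393.20567126  49.51890545 917.2947344 ] [ 0.70885498 -0.70164877  0.05564917 -0.04600859]
scene [[379.8211121    0.         275.23462314]
 [  0.         379.8211121  205.24796431]
 [  0.           0.           1.        ]] [1286.86503885 -192.32140767  610.71053212] [ 0.73021566  0.50886719 -0.26818667 -0.36866677]
{'clock': 0.1, 'q': array([ 1.21779989,  0.68993647, -0.19453764,  1.56621276,  0.15734447,
        0.90250001, -0.21511044]), 'qd': array([-3.45429301e-05, -1.87144175e-03, -2.53170963e-04, -2.19360288e-03,
        7.24094879e-04,  8.29673857e-04, -6.28943821e-04]), 'tau': array([-3.38166814e-03, -5.28501427e+01, -1.27161518e+00, -1.53838259e+01,
       -5.25442930e-02,  1.90329949e-03,  4.28946828e-05]), 'ee_pos': array([ 235.51346348, -578.32737497,  237.97526449]), 'tcp_rot': array([ 9.81346482e-01,  1.92245660e-01, -2.27467112e-04, -7.98101239e-04]), 'wrist_force': array([-0.57345273, -0.20448286,  0.21707622]), 'torque': array([ 0.00373928, -0.00543474, -0.00916602]), 'opening': 88.55654035980592}
```

View pics/top1.png

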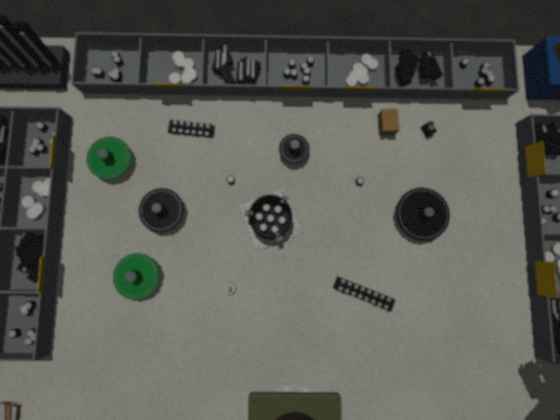

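View pics/scene1.png

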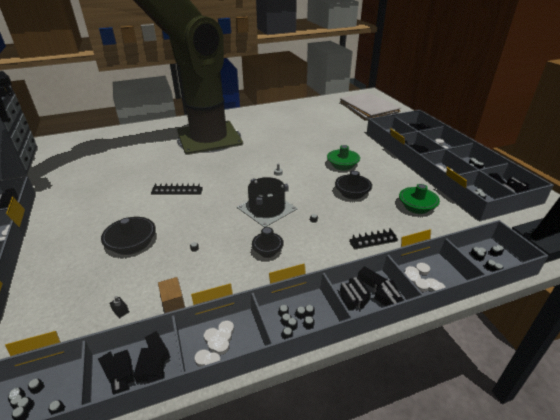

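Top view: lid_b black at (161,211), lid_a at (294,150), lid_c at (422,214), tub at (269,218), green look-alikes at (109,159) and (136,276). Enlarging the lid_b/tub region for accurate centres.

Run:
```python
from h import *
f=np.load("top1.npy",allow_pickle=True).item(); im=f["image"][:,:,::-1]
im=(255*(im/255.)**0.5).astype(np.uint8)
c=cv2.resize(im[170:270,130:310],None,fx=4.4,fy=4.4,interpolation=cv2.INTER_CUBIC)
for (u,v,z,d,n) in((161,211,31,104,"b"),(269,218,70,98,"tub")):
    p=ray(f,u,v,z); print(n,p)
cv2.imwrite("pics/crop1.png",c)
# flange fit by dark threshold
g=cv2.cvtColor(f["image"],cv2.COLOR_RGB2GRAY)
m=(g<60).astype(np.uint8); n,l,s,ce=cv2.connectedComponentsWithStats(m)
for i in range(1,n):
    if 400<s[i,4]<4000: 
        cs,_=cv2.findContours((l==i).astype(np.uint8),cv2.RETR_EXTERNAL,cv2.CHAIN_APPROX_NONE); print(s[i],ce[i],cv2.fitEllipse(cs[0]))
```

```text
b [503.73947352 310.75057705  31.        ]
tub [485.92930233  61.17545731  70.        ]
[   0  108   57   58 1819] [ 20.12479384 130.97416163] ((23.18386459350586, 131.68121337890625), (47.67463684082031, 65.74969482421875), 27.424955368041992)
[280 135  29  34 705] [294.0212766 151.7177305] ((293.9674987792969, 151.02313232421875), (28.39484405517578, 33.139610290527344), 174.0548095703125)
[ 139  189   48   46 1568] [162.60331633 211.66645408] ((162.3513641357422, 211.39065551757812), (43.38945388793945, 46.61865997314453), 129.87359619140625)
[ 394  188   55   55 2257] [421.10633584 215.19096145] ((421.31103515625, 215.1089630126953), (52.879920959472656, 54.0091438293457), 45.8505744934082)
[ 249  195   43   52 1274] [270.96467818 219.28414443] ((271.0056457519531, 219.4449005126953), (41.25310134887695, 50.436851501464844), 164.91818237304688)
[334 277  60  34 453] [363.61810155 293.59161148] ((363.8703918457031, 293.7934265136719), (12.02869701385498, 64.3779296875), 112.09268188476562)
[  0 293  39  66 687] [  9.45997089 325.18631732] ((19.811038970947266, 324.8056945800781), (44.15400314331055, 70.87311553955078), 2.9522452354431152)
[ 250  396   90   24 1378] [296.18722787 409.2808418 ] ((297.9788513183594, 408.741943359375), (23.039793014526367, 108.2369155883789), 89.56905364990234)
```

View pics/crop1.png

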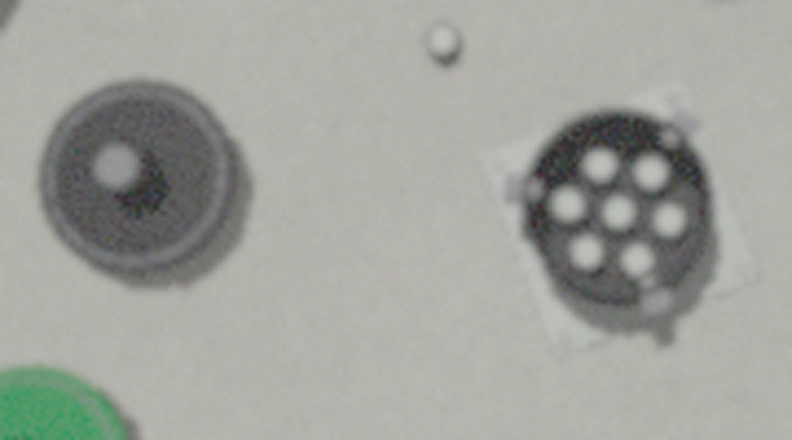

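Run:
```python
from h import *
f=np.load("top1.npy",allow_pickle=True).item()
P=lambda x,y,z,n:print(n,ray(f,(x+.5)/4.4-.5+130,(y+.5)/4.4-.5+170,z).round(1))
P(135.5,176,31,"b flange");P(117,166,66,"b grip");P(618,207,70,"tub rim")
for p in((485,155),(690,85),(758,272),(560,345)):P(*p,3,"plate")
P(623,214,3,"plate c")
s=r.observe(); M=R.from_quat(s["tcp_rot"]).as_matrix(); print(M.round(3))
for n in("scene",): 
    g=np.load(n+"1.npy",allow_pickle=True).item()
    print(proj(g,(505,312,31)),proj(g,(487,59,70)))
d=M.T@(np.array([505,312,300])-s["ee_pos"]); print("tool delta",d.round(1))
```

```text
b flange [506.9 312.3  31. ]
b grip [507.4 311.4  66. ]
tub rim [488.9  58.9  70. ]
plate [524.1 132.2   3. ]
plate [564.1  21.    3. ]
plate [462.1 -16.3   3. ]
plate [421.9  89.7   3. ]
plate c [492.7  56.8   3. ]
[[ 0.926  0.377 -0.001]
 [ 0.377 -0.926  0.001]
 [-0.    -0.002 -1.   ]]
[353.02262719 183.2342462 ] [265.62906467 186.02798376]
tool delta [ 585.5 -722.9  -60.9]
```

```bash
python3 -m pendant '[{"dx":0.050,"dy":-0.038},{"dx":0.097,"dy":-0.076},{"dx":0.145,"dy":-0.114},{"dx":0.194,"dy":-0.152},{"dx":0.242,"dy":-0.190},{"dx":0.290,"dy":-0.228},{"dx":0.339,"dy":-0.266},{"dx":0.388,"dy":-0.304},{"dx":0.410,"dy":-0.352},{"dx":0.432,"dy":-0.400},{"dx":0.454,"dy":-0.447},{"dx":0.476,"dy":-0.495}]' 1
python3 - <<'E'
from h import *
f=optics.grab_frame("wrist"); im=(255*(f["image"][:,:,::-1]/255.)**0.5).astype(np.uint8); cv2.imwrite("pics/w1.png",im); np.save("w1.npy",f,allow_pickle=True)
s=r.observe(); print(s["clock"],s["ee_pos"],s["q"].round(2),f["eye"],s["wrist_force"]); print(R.from_quat(s["tcp_rot"]).as_matrix().round(3)); print("proj tub",proj(f,(490,58,70)))
E
```

```text
0.15 [ 235.56569331 -578.41535208  238.11667138] [ 1.22  0.69 -0.19  1.57  0.16  0.9  -0.22] [ 296.97691608 -553.52920731  383.36172335] [-0.60530883 -0.1832658   0.22861912]
[[ 0.926  0.377 -0.001]
 [ 0.377 -0.926  0.001]
 [-0.    -0.001 -1.   ]]
proj tub [-464.54259692 -512.98321983]validation failed for argument at $[0]...
```

View pics/w1.png

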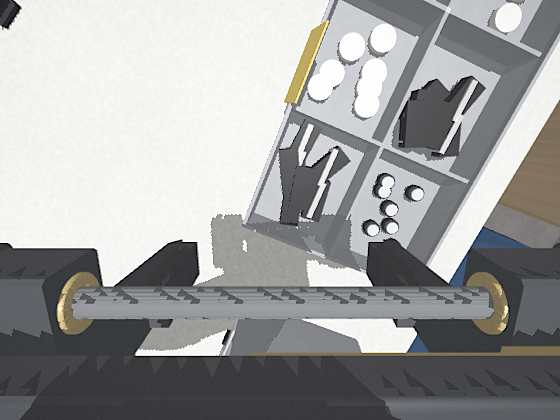

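The call was refused and the arm did not move; the wrist view shows only the fingers (at rows ~240–330) and a bin at the start pose. Retrying with all four keys per row.

```bash
python3 -m pendant '[{"dx":0.050,"dy":-0.038,"dz":0,"roll":0},{"dx":0.097,"dy":-0.076,"dz":0,"roll":0},{"dx":0.145,"dy":-0.114,"dz":0,"roll":0},{"dx":0.194,"dy":-0.152,"dz":0,"roll":0},{"dx":0.242,"dy":-0.190,"dz":0,"roll":0},{"dx":0.290,"dy":-0.228,"dz":0,"roll":0},{"dx":0.339,"dy":-0.266,"dz":0,"roll":0},{"dx":0.388,"dy":-0.304,"dz":0,"roll":0},{"dx":0.410,"dy":-0.352,"dz":0,"roll":0},{"dx":0.432,"dy":-0.400,"dz":0,"roll":0},{"dx":0.454,"dy":-0.447,"dz":0,"roll":0},{"dx":0.476,"dy":-0.495,"dz":0,"roll":0}]' 1
python3 - <<'E'
from h import *
s=r.observe(); print(s["clock"],s["ee_pos"],s["q"].round(2),s["wrist_force"]); print(R.from_quat(s["tcp_rot"]).as_matrix().round(3))
E
```

```text
clock: 1.65
ee_pos: [489.8, 60.8, 238.6]
tcp_rot: [0.981, 0.192, -0.0, 0.0]
wrist_force: [0.6, -0.0, 0.2]
opening: 88.5
1.65 [489.77608064  60.7728568  238.64425308] [-0.14  0.52 -0.12  1.96  0.1   0.67 -1.5 ] [ 0.57910811 -0.04471494  0.24002728]
[[ 0.926  0.377 -0.   ]
 [ 0.377 -0.926 -0.   ]
 [-0.     0.    -1.   ]]
```

```bash
python3 -m pendant '[{"dx":-0.035,"dy":0,"dz":0,"roll":0},{"dx":-0.066,"dy":0,"dz":0,"roll":0},{"dx":-0.066,"dy":0,"dz":0,"roll":0},{"dx":-0.066,"dy":0,"dz":0,"roll":0}]'
python3 - <<'E'
from h import *
f=optics.grab_frame("wrist"); im=(255*(f["image"][:,:,::-1]/255.)**0.6).astype(np.uint8); cv2.imwrite("pics/w2.png",im); np.save("w2.npy",f,allow_pickle=True)
s=r.observe(); print(s["ee_pos"],f["eye"],"proj tub",proj(f,(490,58,70)))
E
```

```text
clock: 2.15
ee_pos: [429.8, 34.6, 238.9]
tcp_rot: [0.981, 0.192, 0.001, -0.0]
wrist_force: [-0.3, -0.1, 0.2]
opening: 88.3
[430.01208812  34.69632364 238.84252831] [490.924558    59.52146004 384.3755252 ] proj tub [283.14408432 130.9532857 ]
```

View pics/w2.png

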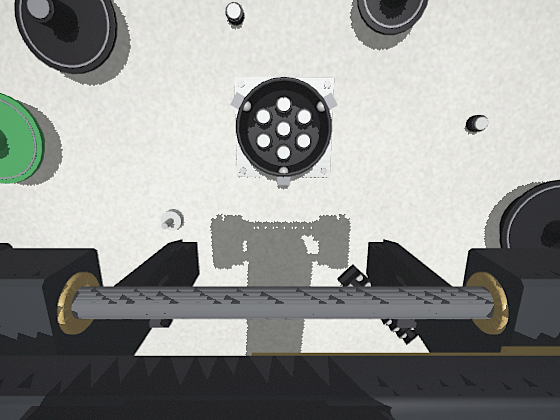

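Tub rim seen at about columns 236–331, rows 78–178. Fit it numerically while moving on to lid_b.

```bash
python3 - <<'E'
from h import *
f=np.load("w2.npy",allow_pickle=True).item()
print(f["K"][0][0],[ray(f,*p,70).round(1) for p in((283.5,128),(236,128),(331,128),(283.5,77.5))])
g=cv2.cvtColor(f["image"],cv2.COLOR_RGB2GRAY)
m=np.zeros_like(g);m[70:190,225:345]=(g[70:190,225:345]<90)
m=cv2.morphologyEx(m,cv2.MORPH_OPEN,np.ones((5,5)))
c=max(cv2.findContours(m,cv2.RETR_EXTERNAL,cv2.CHAIN_APPROX_NONE)[0],key=len)
h=cv2.convexHull(c);e=cv2.fitEllipse(h);print(e,cv2.minEnclosingCircle(c),ray(f,*e[0],70))
E
python3 -m pendant '[{"dx":0.028,"dy":-0.057,"dz":0,"roll":0},{"dx":0.056,"dy":-0.114,"dz":0,"roll":0},{"dx":0.084,"dy":-0.171,"dz":0,"roll":0},{"dx":0.111,"dy":-0.229,"dz":0,"roll":0},{"dx":0.111,"dy":-0.229,"dz":0,"roll":0},{"dx":0.111,"dy":-0.229,"dz":0,"roll":0}]'
python3 - <<'E'
from h import *
f=optics.grab_frame("wrist"); im=(255*(f["image"][:,:,::-1]/255.)**0.6).astype(np.uint8); cv2.imwrite("pics/w3.png",im); np.save("w3.npy",f,allow_pickle=True)
s=r.observe(); print(s["ee_pos"],f["eye"],"proj",proj(f,(507,312,31)),proj(f,(507,312,66)))
E
```

```text
301.7954891513154 [array([492.8,  58.8,  70. ]), array([474.7, 103. ,  70. ]), array([510.9,  14.5,  70. ]), array([536.5,  76.6,  70. ])]
((283.3490905761719, 127.76945495605469), (95.15100860595703, 102.96954345703125), 1.9636398553848267) ((281.7113952636719, 128.19918823242188), 51.92837142944336) [492.95116521  58.98323585  70.        ]
clock: 2.95
ee_pos: [445.4, 288.4, 238.3]
tcp_rot: [0.981, 0.193, -0.0, 0.0]
wrist_force: [0.3, -1.0, -0.1]
opening: 88.3
[445.56726095 287.02714338 238.36361595] [506.75611773 313.53703347 383.63765123] proj [283.32400606 129.1768987 ] [283.47167613 129.21276875]
```

View pics/w3.png

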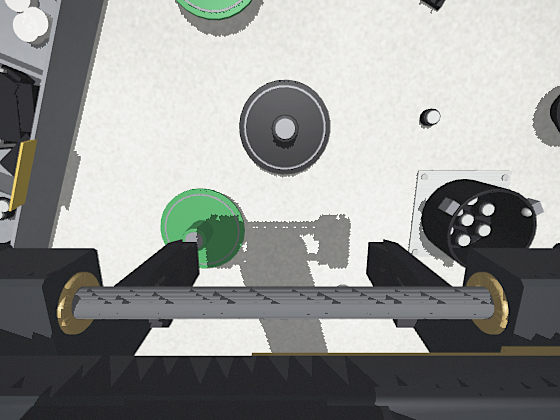

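Run:
```python
from h import *
for n,(a,b,c0,d),z in(("w2",(65,185,225,345),70),("w3",(72,182,232,340),29),("w3g",(117,140,273,297),66)):
    f=np.load(n[:2]+".npy",allow_pickle=True).item()
    g=cv2.cvtColor(f["image"],cv2.COLOR_RGB2GRAY)
    m=np.zeros_like(g);s=g[a:b,c0:d];m[a:b,c0:d]=(s>70) if z==66 else (s<90)
    m=cv2.morphologyEx(m,cv2.MORPH_OPEN,np.ones((9,9)))
    c=max(cv2.findContours(m,cv2.RETR_EXTERNAL,cv2.CHAIN_APPROX_NONE)[0],key=len)[:,0]
    P=np.array([ray(f,*p,z)[:2] for p in cv2.convexHull(c)[:,0]])
    e=cv2.fitEllipse(P.astype(np.float32).reshape(-1,1,2)); print(n,len(P),e)
s=r.observe();M=R.from_quat(s["tcp_rot"]).as_matrix();print((M.T@(np.array([508.5,311.5,36])-s["ee_pos"])).round(1))
```

```text
w2 36 ((491.06427001953125, 58.223026275634766), (95.67174530029297, 100.14298248291016), 108.79244995117188)
w3 38 ((508.27752685546875, 311.155029296875), (87.64025115966797, 87.97235107421875), 49.82521057128906)
w3g 12 ((508.3683166503906, 311.3211669921875), (19.9738826751709, 20.421144485473633), 113.04561614990234)
[ 67.7   0.7 202.3]
```

```bash
python3 -m pendant '[{"dx":0.045,"dy":0.001,"dz":0.02,"roll":0},{"dx":0.0675,"dy":0.001,"dz":0.06,"roll":0},{"dx":0.0675,"dy":0.001,"dz":0.11,"roll":0},{"dx":0.0675,"dy":0.001,"dz":0.15,"roll":0},{"dx":0.0675,"dy":0.001,"dz":0.18,"roll":0},{"dx":0.0675,"dy":0.001,"dz":0.20,"roll":0},{"dx":0.0675,"dy":0.001,"dz":0.201,"roll":0},{"dx":0.0675,"dy":0.001,"dz":0.201,"roll":0},{"dx":0.0675,"dy":0.001,"dz":0.201,"roll":0}]' 1
python3 -m pendant '[{"dx":0,"dy":0,"dz":0,"roll":0},{"dx":0,"dy":0,"dz":0,"roll":0},{"dx":0,"dy":0,"dz":0,"roll":0},{"dx":0,"dy":0,"dz":0,"roll":0},{"dx":0,"dy":0,"dz":0,"roll":0},{"dx":0,"dy":0,"dz":0,"roll":0},{"dx":0,"dy":0,"dz":0,"roll":0},{"dx":0,"dy":0,"dz":0,"roll":0}]' -1 40
```

```text
clock: 4.12
ee_pos: [508.9, 313.1, 39.0]
tcp_rot: [0.981, 0.192, 0.001, -0.0]
wrist_force: [-0.8, 0.1, 0.8]
opening: 88.1
clock: 5.12
ee_pos: [508.1, 312.7, 37.7]
tcp_rot: [0.981, 0.192, -0.0, 0.0]
wrist_force: [-0.4, -1.7, -0.7]
opening: 26.6
```

```bash
python3 -m pendant '[{"dx":0,"dy":0,"dz":-0.02,"roll":0},{"dx":0,"dy":0,"dz":-0.06,"roll":0},{"dx":0,"dy":0,"dz":-0.10,"roll":0},{"dx":-0.01,"dy":0.02,"dz":-0.13,"roll":0},{"dx":-0.033,"dy":0.069,"dz":-0.13,"roll":0},{"dx":-0.057,"dy":0.118,"dz":-0.13,"roll":0},{"dx":-0.080,"dy":0.166,"dz":-0.13,"roll":0},{"dx":-0.10,"dy":0.206,"dz":-0.13,"roll":0},{"dx":-0.112,"dy":0.229,"dz":-0.13,"roll":0},{"dx":-0.112,"dy":0.229,"dz":-0.13,"roll":0},{"dx":-0.112,"dy":0.229,"dz":-0.13,"roll":0},{"dx":-0.112,"dy":0.229,"dz":-0.13,"roll":0}]'
python3 - <<'E'
from h import *
f=optics.grab_frame("wrist"); a=(255*(f["image"][:,:,::-1]/255.)**0.6).astype(np.uint8)
g=optics.grab_frame("scene"); b=(255*(g["image"][:,:,::-1]/255.)**0.6).astype(np.uint8)
b=cv2.resize(b[60:240,170:370],(400,360))
o=np.zeros((420,800,3),np.uint8);o[:300,:400]=cv2.resize(a,(400,300));o[:360,400:]=b;cv2.imwrite("pics/c4.png",o)
s=[r.observe() for _ in range(1)][0]; print(s["ee_pos"],s["wrist_force"],s["torque"],s["opening"])
E
```

```text
clock: 6.62
ee_pos: [491.0, 60.2, 168.0]
tcp_rot: [0.981, 0.193, 0.001, -0.0]
wrist_force: [0.2, -0.1, -1.4]
opening: 27.5
[490.85033372  59.77163841 167.79826093] [ 0.24961929  0.12725793 -0.80155839] [0.0166681  0.00981515 0.0050134 ] 27.020248295907958
```

View pics/c4.png

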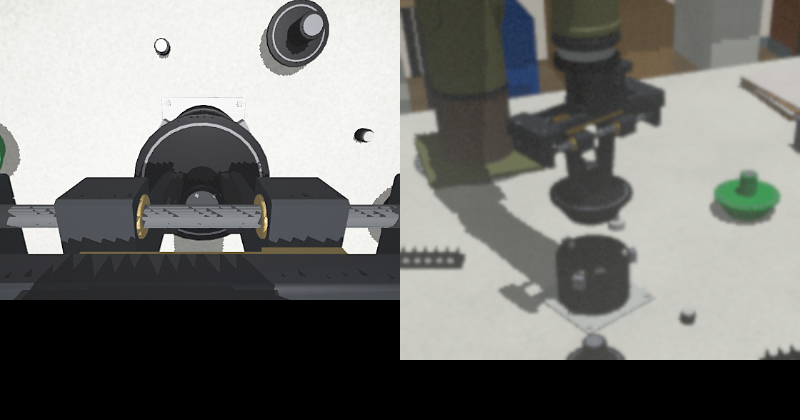

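```bash
python3 -m pendant '[{"dx":-0.0006,"dy":0.0015,"dz":0.02,"roll":0},{"dx":-0.0006,"dy":0.0015,"dz":0.045,"roll":0},{"dx":-0.0006,"dy":0.0015,"dz":0.06,"roll":0},{"dx":-0.0006,"dy":0.0015,"dz":0.068,"roll":0},{"dx":-0.0006,"dy":0.0015,"dz":0.071,"roll":0},{"dx":-0.0006,"dy":0.0015,"dz":0.074,"roll":0},{"dx":-0.0006,"dy":0.0015,"dz":0.076,"roll":0},{"dx":-0.0006,"dy":0.0015,"dz":0.076,"roll":0}]'
```

```text
clock: 7.72
ee_pos: [491.4, 57.5, 92.1]
tcp_rot: [0.981, 0.193, 0.001, -0.0]
wrist_force: [1.3, 1.6, 2.8]
opening: 27.0
```

Contact at the expected height with only small side forces. Push home slowly.

```bash
python3 -m pendant '[{"dx":0,"dy":0,"dz":0.002,"roll":0},{"dx":0,"dy":0,"dz":0.004,"roll":0},{"dx":0,"dy":0,"dz":0.006,"roll":0},{"dx":0,"dy":0,"dz":0.007,"roll":0},{"dx":0,"dy":0,"dz":0.007,"roll":0}]' - 50
python3 -m pendant '[{"dx":0,"dy":0,"dz":0.0015,"roll":0},{"dx":0,"dy":0,"dz":0.003,"roll":0},{"dx":0,"dy":0,"dz":0.004,"roll":0},{"dx":0,"dy":0,"dz":0.004,"roll":0}]'
```

```text
clock: 8.35
ee_pos: [491.0, 57.0, 84.4]
tcp_rot: [0.981, 0.192, 0.0, -0.0]
wrist_force: [2.0, 2.3, -1.7]
opening: 26.9
clock: 8.85
ee_pos: [491.0, 57.2, 81.5]
tcp_rot: [0.981, 0.192, 0.001, -0.0]
wrist_force: [1.1, 3.0, 10.1]
opening: 26.6
```

```bash
python3 -m pendant '[{"dx":0,"dy":0,"dz":0.001,"roll":0},{"dx":0,"dy":0,"dz":0.0015,"roll":0},{"dx":0,"dy":0,"dz":0.0015,"roll":0}]'
python3 -m pendant '[{"dx":0,"dy":0,"dz":-0.0015,"roll":0},{"dx":0,"dy":0,"dz":-0.0015,"roll":0}]'
python3 -m pendant '[{"dx":0,"dy":0,"dz":0,"roll":0},{"dx":0,"dy":0,"dz":0,"roll":0},{"dx":0,"dy":0,"dz":0,"roll":0},{"dx":0,"dy":0,"dz":0,"roll":0},{"dx":0,"dy":0,"dz":-0.02,"roll":0},{"dx":0,"dy":0,"dz":-0.05,"roll":0},{"dx":0,"dy":0,"dz":-0.10,"roll":0},{"dx":-0.03,"dy":0,"dz":-0.155,"roll":0},{"dx":-0.066,"dy":0,"dz":-0.155,"roll":0},{"dx":-0.066,"dy":0,"dz":-0.155,"roll":0},{"dx":-0.066,"dy":0,"dz":-0.155,"roll":0}]' 1
python3 - <<'E'
from h import *
f=optics.grab_frame("wrist"); a=(255*(f["image"][:,:,::-1]/255.)**0.6).astype(np.uint8)
g=optics.grab_frame("scene"); b=(255*(g["image"][:,:,::-1]/255.)**0.5).astype(np.uint8)
b=cv2.resize(b[140:240,215:315],(400,400),interpolation=cv2.INTER_CUBIC)
o=np.zeros((420,800,3),np.uint8);o[:400,:400]=cv2.resize(a[30:230,183:383],(400,400));o[:400,400:]=b;cv2.imwrite("pics/c5.png",o)
np.save("w5.npy",f,allow_pickle=True);np.save("s5.npy",g,allow_pickle=True)
c=np.array([491,58.2,0]);M=lambda z,x,y:proj(g,c+[x,y,z]).round(1)
print("scene crop px: flange top z75 edge", [((proj(g,c+[52*np.cos(t),52*np.sin(t),z])-[215,140])*4).round() for z in(75,85) for t in(0,1.57,3.14,4.71)], "grip top z110/120",[((proj(g,c+[0,0,z])-[215,140])*4).round() for z in(110,120)])
print("wrist crop px grip z110",((proj(f,c+[0,0,110])-[183,30])*2).round(),"flange z75 c",((proj(f,c+[0,0,75])-[183,30])*2).round())
E
```

```text
clock: 9.22
ee_pos: [491.0, 57.2, 81.4]
tcp_rot: [0.981, 0.192, 0.001, 0.0]
wrist_force: [-1.9, 2.7, 25.9]
opening: 26.9
clock: 9.48
ee_pos: [491.0, 57.2, 81.5]
tcp_rot: [0.981, 0.192, 0.001, -0.0]
wrist_force: [0.4, 3.6, 12.2]
opening: 26.7
clock: 10.85
ee_pos: [430.2, 32.1, 235.7]
tcp_rot: [0.981, 0.192, 0.0, -0.0]
wrist_force: [-0.2, 0.2, -0.0]
opening: 87.9
scene crop px: flange top z75 edge [array([230., 223.]), array([278., 166.]), array([179., 142.]), array([126., 197.]), array([229., 210.]), array([278., 153.]), array([178., 130.]), array([125., 184.])] grip top z110/120 [array([201., 135.]), array([201., 121.])]
wrist crop px grip z110 [195. 198.] flange z75 c [196. 198.]
```

View pics/c5.png

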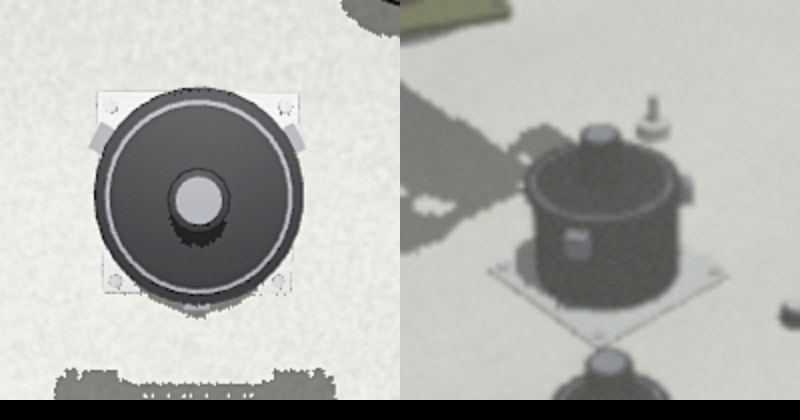

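Lid_b sits on the tub: grip top at crop (200,133) against (201,135) predicted when home (10 mm higher would be row 121). The flange is concentric with the rim and looks level.

```bash
python3 -c "
from cell import r
print(r.hand_in())"
```

```text
the job is handed in; nothing more can be done
None
```

I picked up lid_b (104 mm flange, black) by its grip, lowered it onto the tub and pushed it home. I then let go, backed the arm clear and handed the job in at about 11 s of the 45 s allowed. `hand_in()` gives no verdict.

**Seating:** With the fingers still gripping, the lid's foot came out at about 44 mm, inside the 41–47 mm window. It stopped dead there, and the wrist force rose to 26 N with no further travel. That is above the roughly 12 N needed to snap it but well below the 120 N limit.

**Position and level:** After release, the scene camera showed the grip top within about 2 crop pixels of where a home lid should be; a lid still on the catches would be about 14 pixels higher. From above, the grip and flange looked concentric with the tub and level by eye. The tool was at (491.0, 57.2) at the end of the push, against a measured tub centre of (491.1, 58.2), so the lid is off-centre by about 1 mm.

**Other lids:** lid_a and lid_c were never touched, but I did not re-measure them at the end. The first pendant call was refused because its rows lacked some keys; the arm did not move.

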